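# Load the reference slide and shut the spectrometer

### The arm

A 6-joint arm with a two-finger parallel gripper is mounted at the origin on a cart in front of the work surface, level with it; the furniture and walls round the work are solid. World frame = base frame: x ahead of the robot, y to its left, z up, the work surface at z = 0. Lengths are in m, angles in degrees, forces in N, time in s.
With the tool pointing down it reaches from about 0.4 to 0.825 m from the base axis. Payload 7 kg.
Tool frame: the origin (TCP) lies at the very end of the fingers, on their centre line; the grasp point (between the pads) lies 19 mm behind it; z points along the fingers, y is the line along which they close (so a half turn about z gives the same grasp; the last joint's range is limited). The gripper opens to 88 mm and grips with 3 to 60 N. Pads are 19 mm wide; open, the fingers measure 130 mm over their backs; the gripper's body (78 mm by 193 mm) begins 47 mm behind the grasp point.
Start: joints at [-60.499, 20.546, 0.682, 0, -70.136, -16.507], TCP at [0.152, -0.658, 0.227] pointing down, gripper open.
Joint ranges: [-176.03, 176.03], [-82.01, 121.73], [-58.28, 71.71], [-173.87, 95.51], [-174.79, -0.11], [-173.66, 173.66]. Speed limits (degrees/s): [136.94, 136.94, 172.46, 180, 180, 180].

### API

Orientations are given as [roll, pitch, yaw] about the fixed x, y, z axes, in that order (R = Rz(yaw) Ry(pitch) Rx(roll)).
In Python, from plant import ctrl, cams, workorder gives the robot as it stands.
- The arm moves only by the tool play_rows, never from a script. Its argument "motion" is a list of rows, each an object of numbers: "x", "y", "z": the shift along the tool's x, y, z normalised to -1 to 1, where 1 is 0.025 m; "rx", "ry", "rz": the turn, a rotation vector about the tool's x, y, z normalised to -1 to 1, where 1 is 4 degrees. A call has 1 to 20 rows; each row shifts and turns the commanded pose from where the row before left it, along the tool's axes as they then stand; what a row does not reach is not made up. A row lasts 1/8 s, in which the tool goes at most 62.5 mm and 10.7 degrees, less where a joint would pass 70% of its speed; a pose out of reach is approached as far as the arm can. A call with a number of a shift or a turn outside -1 to 1 is refused whole. A call with a gripper value outside its range is refused whole. "fingers" is the opening, from -1 (shut) to 1 (fully open), set as the call begins (left out, the last holds). The fingers move at their own pace and stop on an object; the grip force is fixed at half the most. Time passes only in rows, so rows that do not move let the fingers close. It gives the time, the measured TCP pose, the force, the opening and the grip force at its end, in the units of the state.
- ctrl.get_obs(): the state, without advancing time (a new reading comes with each control period).
- cams.snapshot(name): name is "scene" or "top" or "wrist"; returns the picture (384x512x3 uint8, blue, green, red); there is no depth.
- cams.get_calibration(name): a dict with "vertical_fov" (degrees; the focal length in pixels is half the picture's height over the tangent of half this angle, whatever the lens; pixels are square), "cx", "cy" (the principal point, pixels), "k1" (the pictures are not rectified: a ray, as slopes to the right and down, at radius r is drawn at 1 + k1 r^2 times it, then the intrinsics apply), "position" and "rotation" of the camera in the world. Camera axes: x right, y up, looking along -z (the intrinsics and any distortion apply to the point x, -y, -z); pixel columns grow to the right and rows downward; lengths in m; the calibration is good to about 2 mm. A picture is of the moment at which its call begins: read the wrist's pose just before it. get_calibration takes no time and is no camera call; for the wrist camera it gives the pose at the moment of the call.
- workorder.close_job(): hands the job in; it is judged then, once.
The state is a dict: "clock": time; "joint_pos": joint angles; "qvel": joint speeds; "tau": joint torques, N m; "tool_pos": TCP position; "orientation": TCP orientation; "force": force on the tool from outside, world axes, zero at the start; "moment": the same for the moment, N m; "opening": finger opening in m; "gripper_force": force on a finger pad.
Only numpy, scipy, OpenCV 4.12 (cv2) and the standard library are available. Lean on these libraries where they do the work, as an engineer would, in place of code of your own. Each camera call takes 0.05 s, during which the arm holds its last target. There are 200 camera calls.

### The job

Set the spectrometer up for its wavelength check. Lift the reference slide (the one with the round film window and the wide grip) out of the slide rack, slide it edgewise down the two grooves of the mount in the open sample compartment until it stands on the bottom, let go, then swing the lid over and press its front edge down until the catch snaps and the lid is fully shut. Leave the other two slides standing in the rack.

Things in the scene. Friction and masses are not known exactly. Their poses are not given: they have to be found in the camera images.
- film_slide: the reference slide: upright aluminium plate 56 wide (x) x 6 thick (y) x 78 mm high (z) with a round 30 mm film window in a square black frame; on top a black grip bar 42 (x) x 12 (y) x 24 mm (z). 90 g. Origin: middle of the plate's lower edge. May go in either way round. Starts standing in any one of the rack's three slots
- film_grip (a point): centre of the reference slide's grip bar, 90 mm above the slide's origin (18 mm below the top of the spectrometer once seated); axes as the slide's
- blank_slide: another slide in the rack: the same plate without a window, its grip only 18 mm wide (x), 12 thick, 24 high. Origin and axes as for the reference slide
- slit_slide: another slide in the rack: the same plate with a narrow upright slit, its grip only 18 mm wide (x), 12 thick, 24 high. Origin and axes as for the reference slide
- slide_rack: grey slotted block, fixed to the bench right of the spectrometer, 74 (x) x 126 (y) x 34 mm high. Three slots along its x at y = -45, 0, +45 mm, each 60 x 8 mm, 26 mm deep, floor 8 mm above the bench; slide x lies along rack x. Origin: centre of its underside. Yaw is near 90 degrees: the slides' faces look at the robot
- spectrometer: white bench-top spectrometer, fixed, 210 deep (x) x 240 wide (y) x 142 mm high, its front (-x) to the robot. Origin: centre of its underside on the bench. In its top the open sample compartment, 100 (x) x 140 mm (y), centred at x = -18 mm, y = 0; a grey lid hinged behind it. Left of it bottles stand on a tray, tops 0.38 m above the bench
- mount_seat (a point): bottom of the mount, 34 mm above the bench, where the middle of the slide's lower edge comes to stand; axes as the spectrometer's. Two upright channels face each other along x: groove bottoms 58 mm apart, grooves 8.4 mm wide (y), 50 mm high, mouths flared about 3 mm each way up to 58 mm above the seat. Slide x goes along spectrometer x.
- lid_hinge (a point): middle of the lid's hinge line, which runs along the spectrometer's y, 149 mm above the bench, 64 mm behind the mount in the spectrometer's x
- lid (a joint): lid angle, rad: 0 fully shut (level), 1.57 upright, 1.95 leaning back on its stop; starts open, 1.78 to 1.92. 240 g, damped, stays where left when near upright. Pushed forward (from behind, near its upper edge) past about 1.1 it sinks by its own weight and rests ajar on the catch at about 0.09; a push of 7 to 12 N down on its front edge then snaps it to 0
- lid_press (a point): on the lid's outer face (the upper one when shut) near its front edge, mid-width, 118 mm from the hinge line: press here. 155 mm above the bench when shut. While the lid is open this face looks away from the robot. z = outward normal. The lid is 12 mm thick, 156 wide (y), ends 132 mm from the hinge; a catch tab stands 23 mm off its inner face
- lid_lip (a point): middle of the outer edge of the lid's finger lip (70 wide in y, 8 mm thick), 146 mm from the hinge: the lid's highest point while open, about 290 mm above the bench. Behind it stand a computer and a monitor, with a wall shelf high above them

How it is judged (in metres and radians):
On the way, in this order (a step that is already met when the one before it is completed fails the run):
1. the reference slide stands on the bottom of the mount, in both grooves, while the lid is still open (x of film_slide in the frame of mount_seat between -0.005 and 0.005 m and y of film_slide in the frame of mount_seat between -0.004 and 0.004 m and z of film_slide in the frame of mount_seat between -0.004 and 0.003 m and angle between film_slide's own z axis and vertical below 0.08 rad and angle between the x axis of film_slide and the x axis of spectrometer, either way round below 0.1 rad and value of joint lid above 0.6 rad), for 0.2 s.
2. the lid is pressed past its catch (value of joint lid below 0.03 rad), for 0.2 s.
At the end, for the whole second after the job is handed in: the reference slide stands upright in both grooves on the bottom of the mount (3 mm in height, 5 mm along, 4 mm across), at rest and released; the lid is within 0.03 rad of fully shut, past its catch; the other two slides stand within 15 mm of where they were (x of film_slide in the frame of mount_seat between -0.005 and 0.005 m and y of film_slide in the frame of mount_seat between -0.004 and 0.004 m and z of film_slide in the frame of mount_seat between -0.004 and 0.003 m and angle between film_slide's own z axis and vertical below 0.08 rad and angle between the x axis of film_slide and the x axis of spectrometer, either way round below 0.1 rad and value of joint lid below 0.03 rad and linear speed of film_slide below 0.02 m/s and distance of each of blank_slide, slit_slide from where it was at the start of the episode below 0.015 m); the robot touches nothing.
It fails at once if one of the other slides is pulled out of its slot or knocked over (distance of any of blank_slide, slit_slide from where it was at the start of the episode above 0.03 m).
It also fails if it takes over 72 s, if anything falls off the work surface, if the arm or the gripper's body presses on something with over 40 N, if the wrist force passes 120 N, or if a joint passes its speed limit or range.

## Working session

There is one attempt and no reset: what is moved stays moved. The work goes in short steps, Python scripts to look and compute and a tool call to move; the robot and the scene stay as the last step left them, time stands still between calls to the robot, and variables do not carry over. Pictures are saved under pics/ and viewed, at most 10 in all, crops included, and the job is handed in when it is done.

Besides the shell and the picture viewer there is one more tool, called by a JSON object that holds its "op" and its "data". play_rows: Moves the arm, as the interface text tells. Its arguments: {"type":"object","properties":{"motion":{"type":"array"},"fingers":{"type":"number"}},"required":["motion"]}

```bash
ls; mkdir -p pics; cat > h.py <<'E'
import numpy as np, cv2
from plant import ctrl, cams, workorder
from scipy.spatial.transform import Rotation as R
def K(n):
    c=cams.get_calibration(n); f=192/np.tan(np.radians(c["vertical_fov"]/2)); return c,f
def ray(c,f,u,v):
    d=np.array([(u-c["cx"])/f,(v-c["cy"])/f]); s=d.copy()
    for _ in range(30): s=d/(1+c["k1"]*(s@s))
    r=np.array(c["rotation"]).reshape(3,3) @ np.array([s[0],-s[1],-1]); return np.array(c["position"]),r
def atz(c,f,u,v,z):
    p,r=ray(c,f,u,v); return p+r*(z-p[2])/r[2]
def proj(c,f,P):
    q=np.array(c["rotation"]).reshape(3,3).T@(np.array(P)-np.array(c["position"]))
    s=np.array([q[0],-q[1]])/-q[2]; s=s*(1+c["k1"]*(s@s)); return s*f+[c["cx"],c["cy"]]
E
python3 - <<'E'
from h import *
print(ctrl.get_obs())
for n in("scene","top","wrist"):
    print(n,cams.get_calibration(n)); im=cams.snapshot(n); cv2.imwrite(f"pics/{n}0.png",im)
a=cv2.resize(cv2.imread("pics/scene0.png"),(800,600),interpolation=cv2.INTER_CUBIC);cv2.imwrite("pics/s0.png",a)
a=cv2.resize(cv2.imread("pics/top0.png"),(800,600),interpolation=cv2.INTER_CUBIC);cv2.imwrite("pics/t0.png",a)
E
```

```text
pics
{'clock': 0.0, 'joint_pos': array([-6.04988219e+01,  2.05914463e+01,  6.33044794e-01, -2.14387985e-02,
       -7.01361619e+01, -1.65094943e+01]), 'qvel': array([ 0.01005422,  0.03720327,  0.00607421, -0.00287036, -0.04682582,
       -0.10097238]), 'tau': array([-2.16271983e-04, -5.82713413e+01,  2.93057799e+01,  6.99729100e+00,
        6.75010946e-03, -1.94868935e-04]), 'tool_pos': array([ 0.15164144, -0.65723022,  0.22561288]), 'orientation': array([ 1.79903607e+02, -7.55243316e-03, -1.67015611e+02]), 'force': array([-0.04656098,  0.0063028 ,  0.12466619]), 'moment': array([ 0.01561807,  0.01153245, -0.02617497]), 'gripper_force': 0.0, 'opening': 0.0876753706898332}
scene {'vertical_fov': 46.63992303504122, 'cx': 259.44108279273894, 'cy': 192.21771423701318, 'k1': -0.0004756294477935008, 'position': array([0.19071965, 0.37030681, 0.66796985]), 'rotation': array([  50.01284006,    0.37855106, -152.96750027])}
top {'vertical_fov': 55.18118066563842, 'cx': 256.7054498444074, 'cy': 190.28224407469654, 'k1': -0.0362311496667142, 'position': array([ 0.42751703, -0.20114397,  0.94837567]), 'rotation': array([  4.24042926,   0.49290851, -89.61006056])}
wrist {'vertical_fov': 60.28904024814385, 'cx': 255.61220721488183, 'cy': 191.29750766857927, 'k1': 0.03321512762568463, 'position': array([ 0.07740939, -0.67612766,  0.38397594]), 'rotation': array([-1.64427633e+01,  7.43935748e-03,  1.02937773e+02])}
```

View pics/s0.png

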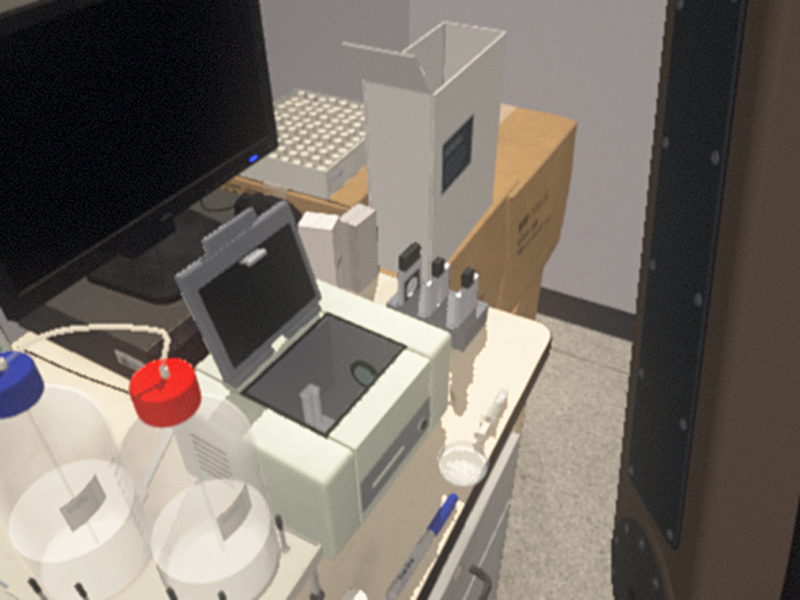

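View pics/t0.png

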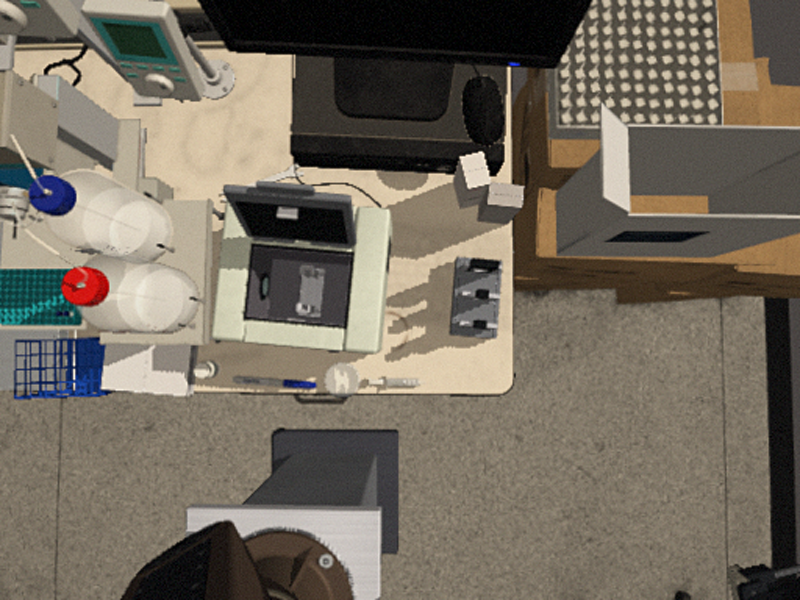

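The scene shows the spectrometer with its lid open. The rack is to the right, and the slide in the back slot has the wide grip and the window (scene about (410,262), top about (486,265), both in the 800-wide view). I'll enlarge the top view for measuring.

```bash
sed -i 's/np.array(c\["rotation"\]).reshape(3,3)/R.from_euler("xyz",c["rotation"],degrees=True).as_matrix()/' h.py
python3 - <<'E'
from h import *
a=cv2.imread("pics/top0.png")
b=cv2.resize(a[110:235,130:255],(600,600),interpolation=cv2.INTER_CUBIC)   # x4.8
d=cv2.resize(a[155:225,280:330],None,fx=8.5,fy=8.5,interpolation=cv2.INTER_CUBIC)
cv2.imwrite("pics/c1.png",b); cv2.imwrite("pics/c2.png",d); print(d.shape)
c,f=K("top"); print(proj(c,f,[0.6,-0.4,0]), c["position"])
E
```

```text
(595, 425, 3)
[336.48542728 151.70519744] [ 0.42751703 -0.20114397  0.94837567]
```

View pics/c1.png

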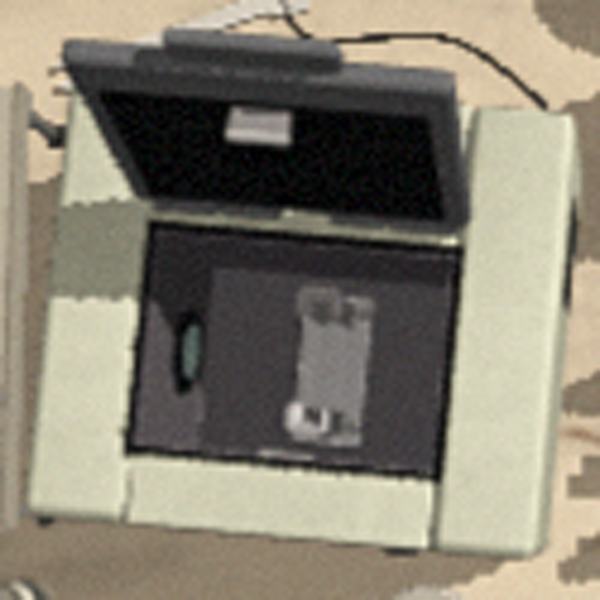

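View pics/c2.png

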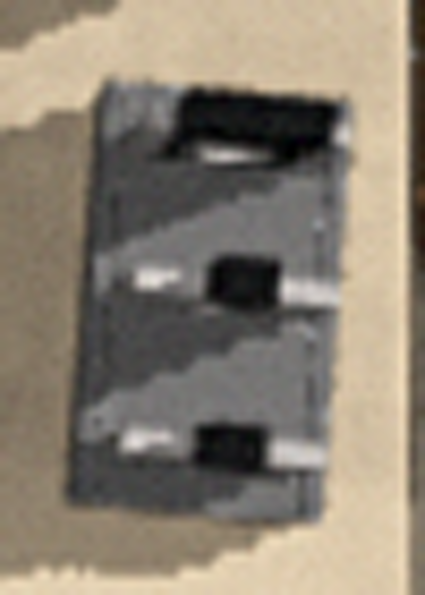

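Crop 1 shows the compartment opening corners at about (150,222), (460,245), (440,478) and (130,455), with the mount in the middle. Crop 2 shows the rack top corners at about (105,80), (347,100), (322,520) and (68,508). The wide grip is in the back slot, spanning about (183–335, 90–148).

```bash
cat > m.py <<'E'
from h import *
from scipy.optimize import least_squares
c,f=K("top")
def fit(pts,px,x0):
    px=np.array(px)
    def r(p):
        M=R.from_euler("z",p[2]).as_matrix()
        return np.concatenate([proj(c,f,M@np.array(q)+[p[0],p[1],0])-u for q,u in zip(pts,px)])
    s=least_squares(r,x0); return s.x, np.round(s.fun,2)
s1=lambda L:[((u+.5)/4.8-.5+130,(v+.5)/4.8-.5+110) for u,v in L]
s2=lambda L:[((u+.5)/8.5-.5+280,(v+.5)/8.5-.5+155) for u,v in L]
op=[(150,222),(460,245),(440,478),(130,455)]
P=[(32,70,.142),(32,-70,.142),(-68,-70,.142),(-68,70,.142)]
P=[(a/1000,b/1000,z) for a,b,z in P]
P2=P+[(-.105,.12,.142),(-.105,-.12,.142)]
for PP,U in((P,op),(P2,op+[(30,512),(545,555)])):
    x,e=fit(PP,s1(U),[.6,-.2,0]); print("spec",x[:2],np.degrees(x[2]),e)
xs=x
Mz=R.from_euler("z",x[2]).as_matrix()
print("mount centre", xs[:2]+(Mz@[-.018,0,0])[:2])
for q in [(-.018,0,.034),(-.047,0,.092),(.011,0,.092)]:
    u=proj(c,f,Mz@np.array(q)+[x[0],x[1],0]); print("pred mount px in c1",(u-[130,110]+.5)*4.8-.5)
# rack: local (x,y) yaw~90
PR=[(.037,.063),(-.037,.063),(.037,-.063),(-.037,-.063)]
# yaw 90: rack x->world y(left), rack y -> world -x (front)
PR=[(.037,-.063,.034),(-.037,-.063,.034),(-.037,.063,.034),(.037,.063,.034)]
x,e=fit(PR,s2([(105,80),(347,100),(322,520),(68,508)]),[.6,-.45,1.5]); print("rack",x[:2],np.degrees(x[2]),e)
M=R.from_euler("z",x[2]).as_matrix()
for y in(-.045,0,.045):
    g=M@[0,y,.110]+[x[0],x[1],0]; u=proj(c,f,g); print("slot",g,"c2 px",(u-[280,155]+.5)*8.5-.5)
for L in[[(183,92),(335,105),(330,150),(180,140)],[(243,282)],[(232,447)]]:
    for a in L: print("grip",atz(c,f,*s2([a])[0],.110))
E
python3 m.py
```

```text
spec [ 0.52171833 -0.04960782] -3.8615070188977767 [ 0.91  2.   -1.12  1.68 -0.62 -1.82  0.86 -1.76]
spec [ 0.5225219  -0.05070532] -3.704840809766272 [ 1.36  1.72 -0.65  1.24 -0.03 -2.27  1.44 -2.03 -1.64  1.2  -0.46  0.2 ]
mount centre [ 0.50455952 -0.04954222]
pred mount px in c1 [335.49629373 367.7836169 ]
pred mount px in c1 [311.10750752 416.79984862]
pred mount px in c1 [321.03289571 298.90216473]
rack [ 0.49680378 -0.31163851] 85.923151227794 [-0.58 -0.12  0.38 -0.21  0.02  0.61  0.17 -0.29]
slot [ 0.54168992 -0.31483776  0.11      ] c2 px [255.86668902 114.35425939]
slot [ 0.49680378 -0.31163851  0.11      ] c2 px [244.68671147 279.77520403]
slot [ 0.45191765 -0.30843926  0.11      ] c2 px [233.32647214 446.52251921]
grip [ 0.54765917 -0.29515407  0.11      ]
grip [ 0.54437421 -0.33625605  0.11      ]
grip [ 0.53211627 -0.33482616  0.11      ]
grip [ 0.53458194 -0.29430903  0.11      ]
grip [ 0.49620004 -0.31118213  0.11      ]
grip [ 0.45178749 -0.3080831   0.11      ]
```

```bash
cat > tri.py <<'E'
from h import *
def tri(a,b,s=1.5625):
    A=[];B=[]
    for n,p in(("scene",a),("top",b)):
        c,f=K(n);o,r=ray(c,f,(p[0]+.5)/s-.5,(p[1]+.5)/s-.5);r/=np.linalg.norm(r);Q=np.eye(3)-np.outer(r,r);A.append(Q);B.append(Q@o)
    x=np.linalg.lstsq(np.vstack(A),np.concatenate(B),rcond=None)[0]
    return np.round(x,3), [np.round(np.linalg.norm(q@x-b),3) for q,b in zip(A,B)]
if __name__=="__main__":
  for n,a,b in[("wbL",(318,217),(472,165)),("wbR",(357,215),(503,190)),("tallcorner",(432,92),(628,212)),("flap",(345,43),(602,108)),("lidlip",(228,230),(285,187)),("lidcornR",(287,205),(352,192)),("redcap",(165,375),(85,285)),("monitor",(275,145),(560,65))]: print(n,tri(a,b))
E
python3 tri.py
```

```text
wbL (array([ 0.676, -0.296,  0.138]), [np.float64(0.004), np.float64(0.004)])
wbR (array([ 0.643, -0.343,  0.124]), [np.float64(0.005), np.float64(0.005)])
tallcorner (array([ 0.581, -0.467,  0.27 ]), [np.float64(0.001), np.float64(0.001)])
flap (array([ 0.683, -0.414,  0.339]), [np.float64(0.0), np.float64(0.0)])
lidlip (array([ 0.607, -0.056,  0.282]), [np.float64(0.0), np.float64(0.0)])
lidcornR (array([ 0.601, -0.137,  0.269]), [np.float64(0.005), np.float64(0.005)])
redcap (array([0.486, 0.153, 0.329]), [np.float64(0.0), np.float64(0.0)])
monitor (array([ 0.825, -0.419,  0.156]), [np.float64(0.002), np.float64(0.002)])
```

{"op": "play_rows", "data": {"motion": [{"rz": -1},{"rz": -1},{"rz": -1},{"rz": -1},{"rz": -1},{"rz": -1},{"rz": -1},{"rz": -1},{"rz": -1},{"rz": -1},{"rz": -1},{"rz": -1},{"rz": -1},{"rz": -1},{"rz": -1},{"rz": -1},{"rz": -1},{"rz": -1},{"rz": -0.25}]}}

```text
$.motion[0]: bad value
```

{"op": "play_rows", "data": {"motion": [{"x": 0,"y": 0,"z": 0,"rx": 0,"ry": 0,"rz": -1},{"x": 0,"y": 0,"z": 0,"rx": 0,"ry": 0,"rz": -1},{"x": 0,"y": 0,"z": 0,"rx": 0,"ry": 0,"rz": -1},{"x": 0,"y": 0,"z": 0,"rx": 0,"ry": 0,"rz": -1},{"x": 0,"y": 0,"z": 0,"rx": 0,"ry": 0,"rz": -1},{"x": 0,"y": 0,"z": 0,"rx": 0,"ry": 0,"rz": -1},{"x": 0,"y": 0,"z": 0,"rx": 0,"ry": 0,"rz": -1},{"x": 0,"y": 0,"z": 0,"rx": 0,"ry": 0,"rz": -1},{"x": 0,"y": 0,"z": 0,"rx": 0,"ry": 0,"rz": -1},{"x": 0,"y": 0,"z": 0,"rx": 0,"ry": 0,"rz": -1},{"x": 0,"y": 0,"z": 0,"rx": 0,"ry": 0,"rz": -1},{"x": 0,"y": 0,"z": 0,"rx": 0,"ry": 0,"rz": -1},{"x": 0,"y": 0,"z": 0,"rx": 0,"ry": 0,"rz": -1},{"x": 0,"y": 0,"z": 0,"rx": 0,"ry": 0,"rz": -1},{"x": 0,"y": 0,"z": 0,"rx": 0,"ry": 0,"rz": -1},{"x": 0,"y": 0,"z": 0,"rx": 0,"ry": 0,"rz": -1},{"x": 0,"y": 0,"z": 0,"rx": 0,"ry": 0,"rz": -1},{"x": 0,"y": 0,"z": 0,"rx": 0,"ry": 0,"rz": -1},{"x": 0,"y": 0,"z": 0,"rx": 0,"ry": 0,"rz": -0.25}]}}

```text
clock: 2.52
tool_pos: [0.1517, -0.6575, 0.2262]
orientation: [180.0, 0.0, -94.0]
force: [1.0, -1.0, -0.2]
opening: 0.0878
gripper_force: 0.0
```

{"op": "play_rows", "data": {"motion": [{"x": -0.983,"y": -0.971,"z": 0,"rx": 0,"ry": 0,"rz": 0},{"x": -0.983,"y": -0.971,"z": 0,"rx": 0,"ry": 0,"rz": 0},{"x": -0.983,"y": -0.971,"z": 0,"rx": 0,"ry": 0,"rz": 0},{"x": -0.983,"y": -0.971,"z": 0,"rx": 0,"ry": 0,"rz": 0},{"x": -0.983,"y": -0.971,"z": 0,"rx": 0,"ry": 0,"rz": 0},{"x": -0.983,"y": -0.971,"z": 0,"rx": 0,"ry": 0,"rz": 0},{"x": -0.983,"y": -0.971,"z": 0,"rx": 0,"ry": 0,"rz": 0},{"x": -0.983,"y": -0.971,"z": 0,"rx": 0,"ry": 0,"rz": 0},{"x": -0.983,"y": -0.971,"z": 0,"rx": 0,"ry": 0,"rz": 0},{"x": -0.983,"y": -0.971,"z": 0,"rx": 0,"ry": 0,"rz": 0},{"x": -0.983,"y": -0.971,"z": 0,"rx": 0,"ry": 0,"rz": 0},{"x": -0.983,"y": -0.971,"z": 0,"rx": 0,"ry": 0,"rz": 0},{"x": -0.983,"y": -0.971,"z": 0,"rx": 0,"ry": 0,"rz": 0},{"x": -0.983,"y": -0.971,"z": 0,"rx": 0,"ry": 0,"rz": 0},{"x": -0.983,"y": -0.971,"z": 0,"rx": 0,"ry": 0,"rz": 0},{"x": 0,"y": 0,"z": 0,"rx": 0,"ry": 0,"rz": 0},{"x": 0,"y": 0,"z": 0,"rx": 0,"ry": 0,"rz": 0}], "fingers": -0.41}}

```text
clock: 4.65
tool_pos: [0.5404, -0.3154, 0.2263]
orientation: [180.0, 0.0, -94.0]
force: [-0.5, -0.8, -0.4]
opening: 0.0257
gripper_force: 0.0
```

```bash
python3 - <<'E'
from h import *
o=ctrl.get_obs();print(o["tool_pos"],o["orientation"],o["opening"],o["joint_pos"])
c,f=K("wrist");im=cams.snapshot("wrist");cv2.imwrite("pics/w1.png",im)
cv2.imwrite("pics/w1b.png",cv2.resize(im,(800,600),interpolation=cv2.INTER_CUBIC))
s=1.5625
for n,P in(("film grip pred",[.5405,-.315,.110]),("mid",[.4968,-.3116,.110]),("near",[.4519,-.3084,.11]),("tcp",o["tool_pos"])): print(n,(proj(c,f,P)+.5)*s-.5)
E
```

```text
[ 0.54044714 -0.31536515  0.22631329] [ 1.79964622e+02  7.80420233e-03 -9.40175124e+01] 0.025665501458513675 [-1.24165607e+01  1.59835214e+01 -5.89820584e+00 -2.75041848e-03
 -6.81544116e+01  8.40007505e+00]
film grip pred [400.57779853 295.21283708]
mid [479.91753128 295.71202199]
near [561.78766189 295.71032554]
tcp [401.30869557 389.13496035]
```

View pics/w1b.png

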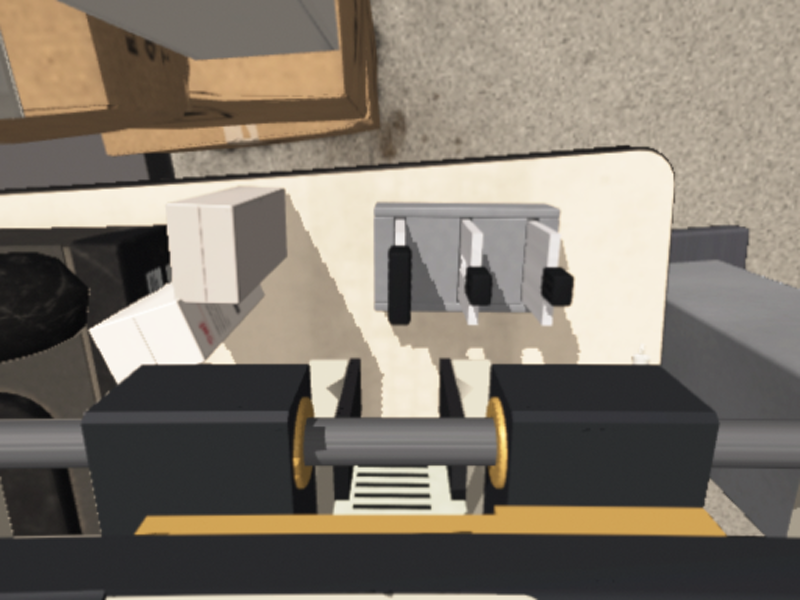

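The wrist view shows the film grip at about (400,246–324), lined up with the TCP column (401), and the other two grips at x=479 and x=557. The row is about 10 px off the prediction, so I'll check that lateral offset before going on.

```bash
python3 - <<'E'
from h import *
from tri import tri
o=ctrl.get_obs()
c,f=K("wrist");s=1.5625
un=lambda u,v:((u+.5)/s-.5,(v+.5)/s-.5)
for p in[(390,246),(411,246),(390,324),(411,324),(469,267),(544,268)]: print("grip top",p,atz(c,f,*un(*p),.110).round(4))
for p in[(375,204),(559,206),(375,310)]: print("rack",p,atz(c,f,*un(*p),.034).round(4))
M=R.from_euler("z",85.92,degrees=True).as_matrix()
for q in[(-.037,-.063,.034),(-.037,.063,.034),(.037,-.063,.034)]: print("pred rack",(proj(c,f,M@q+[.4968,-.3116,0])+.5)*s-.5)
print(tri((410,252),(486,266)),tri((439,262),(478,294)),tri((469,273),(476,324)))
E
```

```text
grip top (390, 246) [ 0.544  -0.3431  0.11  ]
grip top (411, 246) [ 0.5328 -0.3423  0.11  ]
grip top (390, 324) [ 0.5474 -0.2989  0.11  ]
grip top (411, 324) [ 0.5356 -0.2981  0.11  ]
grip top (469, 267) [ 0.502  -0.3285  0.11  ]
grip top (544, 268) [ 0.4615 -0.325   0.11  ]
rack (375, 204) [ 0.5543 -0.3583  0.034 ]
rack (559, 206) [ 0.4315 -0.348   0.034 ]
rack (375, 310) [ 0.5606 -0.284   0.034 ]
pred rack [371.66606499 212.25871123]
pred rack [559.21745704 211.93792038]
pred rack [373.303199   316.60769149]
(array([ 0.538, -0.317,  0.108]), [np.float64(0.001), np.float64(0.001)]) (array([ 0.493, -0.306,  0.114]), [np.float64(0.002), np.float64(0.002)]) (array([ 0.449, -0.303,  0.113]), [np.float64(0.003), np.float64(0.003)])
```

{"op": "play_rows", "data": {"motion": [{"x": 0,"y": 0,"z": 0.93,"rx": 0,"ry": 0,"rz": 0},{"x": 0,"y": 0,"z": 0.93,"rx": 0,"ry": 0,"rz": 0},{"x": 0,"y": 0,"z": 0.93,"rx": 0,"ry": 0,"rz": 0},{"x": 0,"y": 0,"z": 0.93,"rx": 0,"ry": 0,"rz": 0},{"x": 0,"y": 0,"z": 0.6,"rx": 0,"ry": 0,"rz": 0},{"x": 0,"y": 0,"z": 0.6,"rx": 0,"ry": 0,"rz": 0},{"x": 0,"y": 0,"z": 0.5,"rx": 0,"ry": 0,"rz": 0},{"x": 0,"y": 0,"z": 0.15,"rx": 0,"ry": 0,"rz": 0},{"x": 0,"y": 0,"z": 0,"rx": 0,"ry": 0,"rz": 0}]}}

```text
clock: 5.82
tool_pos: [0.5408, -0.3154, 0.0873]
orientation: [180.0, -0.0, -94.0]
force: [0.2, -0.3, -0.0]
opening: 0.0258
gripper_force: 0.0
```

{"op": "play_rows", "data": {"motion": [{"x": 0,"y": 0,"z": 0,"rx": 0,"ry": 0,"rz": 0},{"x": 0,"y": 0,"z": 0,"rx": 0,"ry": 0,"rz": 0},{"x": 0,"y": 0,"z": 0,"rx": 0,"ry": 0,"rz": 0},{"x": 0,"y": 0,"z": 0,"rx": 0,"ry": 0,"rz": 0},{"x": 0,"y": 0,"z": 0,"rx": 0,"ry": 0,"rz": 0}], "fingers": -1}}

```text
clock: 6.45
tool_pos: [0.5411, -0.3155, 0.0878]
orientation: [-180.0, -0.0, -94.0]
force: [-0.3, 1.0, 4.9]
opening: 0.0123
gripper_force: 30.0
```

{"op": "play_rows", "data": {"motion": [{"x": 0,"y": 0,"z": -0.3,"rx": 0,"ry": 0,"rz": 0},{"x": 0,"y": 0,"z": -0.6,"rx": 0,"ry": 0,"rz": 0},{"x": 0,"y": 0,"z": -0.9,"rx": 0,"ry": 0,"rz": 0},{"x": 0,"y": 0,"z": -1,"rx": 0,"ry": 0,"rz": 0},{"x": 0,"y": 0,"z": -1,"rx": 0,"ry": 0,"rz": 0},{"x": 0,"y": 0,"z": -1,"rx": 0,"ry": 0,"rz": 0},{"x": 0,"y": 0,"z": -1,"rx": 0,"ry": 0,"rz": 0},{"x": 0,"y": 0,"z": -1,"rx": 0,"ry": 0,"rz": 0},{"x": 0,"y": 0,"z": 0,"rx": 0,"ry": 0,"rz": 0},{"x": -0.72,"y": 0.612,"z": 0,"rx": 0,"ry": 0,"rz": 0},{"x": -0.72,"y": 0.612,"z": 0,"rx": 0,"ry": 0,"rz": 0},{"x": -0.72,"y": 0.612,"z": 0,"rx": 0,"ry": 0,"rz": 0},{"x": -0.72,"y": 0.612,"z": 0,"rx": 0,"ry": 0,"rz": 0},{"x": -0.72,"y": 0.612,"z": 0,"rx": 0,"ry": 0,"rz": 0},{"x": 0,"y": 0,"z": 0,"rx": 0,"ry": 0,"rz": 0}]}}

```text
clock: 8.32
tool_pos: [0.4695, -0.2193, 0.2573]
orientation: [180.0, 0.0, -93.9]
force: [0.5, -0.4, -0.6]
opening: 0.0122
gripper_force: 30.0
```

{"op": "play_rows", "data": {"motion": [{"x": 0,"y": 0,"z": 0,"rx": 0,"ry": 0,"rz": 1},{"x": 0,"y": 0,"z": 0,"rx": 0,"ry": 0,"rz": 1},{"x": 0,"y": 0,"z": 0,"rx": 0,"ry": 0,"rz": 1},{"x": 0,"y": 0,"z": 0,"rx": 0,"ry": 0,"rz": 1},{"x": 0,"y": 0,"z": 0,"rx": 0,"ry": 0,"rz": 1},{"x": 0,"y": 0,"z": 0,"rx": 0,"ry": 0,"rz": 1},{"x": 0,"y": 0,"z": 0,"rx": 0,"ry": 0,"rz": 1},{"x": 0,"y": 0,"z": 0,"rx": 0,"ry": 0,"rz": 1},{"x": 0,"y": 0,"z": 0,"rx": 0,"ry": 0,"rz": 1},{"x": 0,"y": 0,"z": 0,"rx": 0,"ry": 0,"rz": 1},{"x": 0,"y": 0,"z": 0,"rx": 0,"ry": 0,"rz": 1},{"x": 0,"y": 0,"z": 0,"rx": 0,"ry": 0,"rz": 1},{"x": 0,"y": 0,"z": 0,"rx": 0,"ry": 0,"rz": 1},{"x": 0,"y": 0,"z": 0,"rx": 0,"ry": 0,"rz": 1},{"x": 0,"y": 0,"z": 0,"rx": 0,"ry": 0,"rz": 1},{"x": 0,"y": 0,"z": 0,"rx": 0,"ry": 0,"rz": 1},{"x": 0,"y": 0,"z": 0,"rx": 0,"ry": 0,"rz": 1},{"x": 0,"y": 0,"z": 0,"rx": 0,"ry": 0,"rz": 1},{"x": 0,"y": 0,"z": 0,"rx": 0,"ry": 0,"rz": 1},{"x": 0,"y": 0,"z": 0,"rx": 0,"ry": 0,"rz": 1}]}}

```text
clock: 10.82
tool_pos: [0.4707, -0.2206, 0.2568]
orientation: [180.0, -0.1, -174.2]
force: [-0.1, -0.3, -0.9]
opening: 0.0116
gripper_force: 30.0
```

{"op": "play_rows", "data": {"motion": [{"x": 0,"y": 0,"z": 0,"rx": 0,"ry": 0,"rz": 1},{"x": 0,"y": 0,"z": 0,"rx": 0,"ry": 0,"rz": 1},{"x": 0,"y": 0,"z": 0,"rx": 0,"ry": 0,"rz": 0.39},{"x": -0.6,"y": 0.8,"z": 0,"rx": 0,"ry": 0,"rz": 0},{"x": -0.6,"y": 0.8,"z": 0,"rx": 0,"ry": 0,"rz": 0},{"x": 0,"y": 0,"z": 0,"rx": 0,"ry": 0,"rz": 0},{"x": 0,"y": 0,"z": 0,"rx": 0,"ry": 0,"rz": 0}]}}

```text
clock: 11.7
tool_pos: [0.5029, -0.1824, 0.257]
orientation: [-180.0, -0.0, 176.5]
force: [-0.7, -0.7, -0.6]
opening: 0.0117
gripper_force: 30.0
```

```bash
python3 - <<'E'
from h import *
o=ctrl.get_obs();print(o["tool_pos"],o["orientation"],o["joint_pos"])
c,f=K("wrist");print(c);im=cams.snapshot("wrist");cv2.imwrite("pics/w2.png",im)
cv2.imwrite("pics/w2b.png",cv2.resize(im,(800,600),interpolation=cv2.INTER_CUBIC))
import json;json.dump({k:(v.tolist() if hasattr(v,"tolist") else v) for k,v in c.items()},open("w2.json","w"))
s=1.5625
for n,P in(("mount seat",[.5046,-.0495,.034]),("tcp",o["tool_pos"]),("slide bottom",o["tool_pos"]-[0,0,.0795])): print(n,(proj(c,f,P)+.5)*s-.5)
E
```

```text
[ 0.50290122 -0.18239417  0.25703349] [-1.79997781e+02 -4.35643180e-02  1.76467768e+02] [ 1.07435949e+00  6.22412117e+00 -1.41992361e+01 -1.37248840e-03
 -6.96202446e+01 -9.46061123e+01]
{'vertical_fov': 60.28904024814385, 'cx': 255.61220721488183, 'cy': 191.29750766857927, 'k1': 0.03321512762568463, 'position': array([ 0.42689094, -0.17907383,  0.4153298 ]), 'rotation': array([-16.43546204,   0.09344923,  86.41719178])}
mount seat [581.26554261 243.67163908]
tcp [404.72898758 383.2201142 ]
slide bottom [403.45047175 310.94142576]
```

View pics/w2b.png

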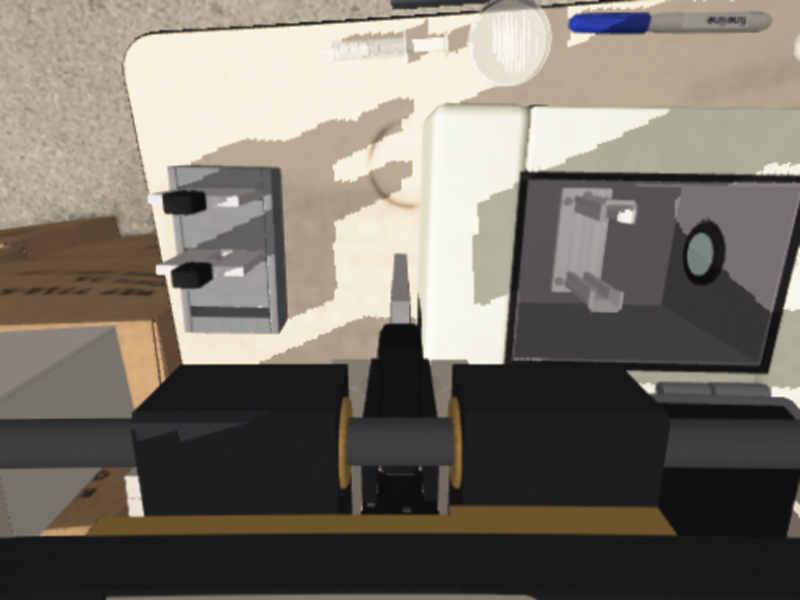

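The wrist view shows the slide held edge-on at about (400,255–330), with the plate's front corner visible. The mount posts are at about (605,210) and (600,295). The other two slides are standing in the rack. I'll enlarge this part.

```bash
python3 - <<'E'
import cv2
a=cv2.imread("pics/w2.png")
b=cv2.resize(a[105:240,325:445],None,fx=4.4,fy=4.4,interpolation=cv2.INTER_CUBIC)
d=cv2.resize(a[150:225,230:285],None,fx=4.4,fy=4.4,interpolation=cv2.INTER_CUBIC)
import numpy as np
e=np.zeros((b.shape[0],b.shape[1]+d.shape[1]+8,3),'uint8');e[:,:b.shape[1]]=b;e[:d.shape[0],b.shape[1]+8:]=d
print(b.shape,d.shape);cv2.imwrite("pics/w2c.png",e)
E
```

```text
(594, 528, 3) (330, 242, 3)
```

View pics/w2c.png

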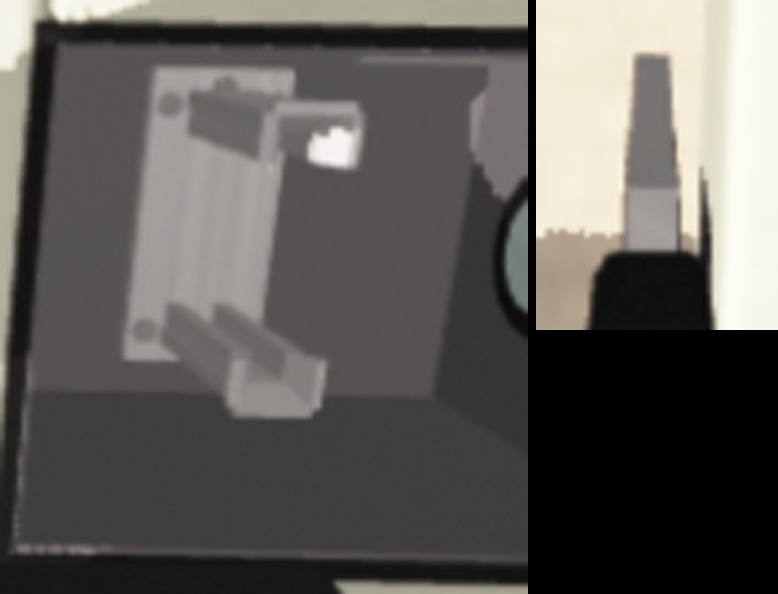

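The enlarged crop gives these pixel positions:
- **Front channel:** wall ends at (265,160) and (357,168), back corners at (277,100) and (362,105).
- **Rear channel:** wall ends at (237,358) and (325,360), back corners at (232,415) and (320,415).
- **Slide (right crop):** front edge bottom at about (98–132,55), top at about (91–144,188).

```bash
cat > w2.py <<'E'
from h import *
import json
c=json.load(open("w2.json"));f=K("wrist")[1]
T=np.array([.5029,-.1824,.2570]);yaw=np.radians(176.47)
tx=np.array([np.cos(yaw),np.sin(yaw)]);ty=np.array([np.sin(yaw),-np.cos(yaw)])
b=lambda u,v:((u+.5)/4.4-.5+325,(v+.5)/4.4-.5+105)
d=lambda u,v:((u+.5)/4.4-.5+230,(v+.5)/4.4-.5+150)
L=dict(fe1=(265,160),fe2=(357,168),fo1=(277,100),fo2=(362,105),be1=(237,358),be2=(325,360),bo1=(232,415),bo2=(320,415))
W={k:atz(c,f,*b(*v),.092)[:2] for k,v in L.items()}
for k,v in W.items(): print(k,v.round(4))
F=np.mean([W[k] for k in("fe1","fe2","fo1","fo2")],0);B=np.mean([W[k] for k in("be1","be2","bo1","bo2")],0)
m=(F+B)/2;print("mount centre wrist-terms",m.round(4),"yaw",np.degrees(np.arctan2((B-F)[1],(B-F)[0])))
print("top cam says [.5046,-.0495]")
for n,l,r,z in(("bot",(98,55),(132,55),.1775),("top",(91,188),(144,188),.2555)):
    p,q=atz(c,f,*d(*l),z)[:2],atz(c,f,*d(*r),z)[:2]; e=(p+q)/2-T[:2]
    print(n,"width",np.linalg.norm(p-q).round(4),"front edge in tool x,y",(e@tx).round(4),(e@ty).round(4))
D=m-T[:2];print("mount minus TCP in tool x,y",D@tx,D@ty)
E
python3 w2.py
```

```text
fe1 [ 0.479  -0.0573]
fe2 [ 0.4821 -0.0372]
fo1 [ 0.4661 -0.0554]
fo2 [ 0.4684 -0.0371]
be1 [ 0.5242 -0.0614]
be2 [ 0.5259 -0.0415]
bo1 [ 0.5379 -0.062 ]
bo2 [ 0.5391 -0.0418]
mount centre wrist-terms [ 0.5028 -0.0492] yaw -4.879708415877589
top cam says [.5046,-.0495]
bot width 0.0056 front edge in tool x,y 0.0281 -0.0017
top width 0.0061 front edge in tool x,y 0.0284 -0.0013
mount minus TCP in tool x,y 0.008255004155572801 0.13293915953391325
```

```bash
cat >> w2.py <<'E'
print('---')
def ang(p,q):
    p,q=atz(c,f,*b(*p),.142)[:2],atz(c,f,*b(*q),.142)[:2];v=q-p;return p.round(4),q.round(4),np.degrees(np.arctan2(v[1],v[0])).round(2)
print("left rim (expect yaw)",ang((38,22),(8,555)))
print("front rim (expect 90+yaw)",ang((38,22),(527,32)))
g=lambda p:(((p[0]+.5)/1.5625-.5-325+.5)*4.4-.5,((p[1]+.5)/1.5625-.5-105+.5)*4.4-.5)
print("back rim",ang(g((508,363)),g((768,371))))
E
python3 w2.py | sed '1,/---/d'
python3 - <<'E'
import cv2
a=cv2.imread("pics/w2.png",0).astype(float)
# left rim: light->dark transition per row
for r in range(125,225,12):
    g=a[r,310:350]; print(r,310+(g[:-1]-g[1:]).argmax(), end="; ")
print()
for u in range(345,512,20):
    g=a[100:125,u]; print(u,100+(g[:-1]-g[1:]).argmax(), end="; ")
E
```

```text
left rim (expect yaw) (array([ 0.4432, -0.1183]), array([ 0.5478, -0.1239]), np.float64(-3.04))
front rim (expect 90+yaw) (array([ 0.4432, -0.1183]), array([ 0.451 , -0.0307]), np.float64(84.93))
back rim (array([ 0.5491, -0.1252]), array([0.5624, 0.0203]), np.float64(84.77))
125 331; 137 330; 149 328; 161 327; 173 326; 185 325; 197 324; 209 323; 221 322; 
345 109; 365 109; 385 109; 405 110; 425 110; 445 110; 465 111; 485 111; 505 111;
```

{"op": "play_rows", "data": {"motion": [{"x": 0,"y": 0.9,"z": 0,"rx": 0,"ry": 0,"rz": 0},{"x": 0.1,"y": 0.9,"z": 0,"rx": 0,"ry": 0,"rz": 0},{"x": 0.1,"y": 0.9,"z": 0,"rx": 0,"ry": 0,"rz": 0},{"x": 0.1,"y": 0.9,"z": 0,"rx": 0,"ry": 0,"rz": 0},{"x": 0,"y": 0.9,"z": 0,"rx": 0,"ry": 0,"rz": 0},{"x": 0,"y": 0.87,"z": 0,"rx": 0,"ry": 0,"rz": 0.19},{"x": 0,"y": 0,"z": 0.5,"rx": 0,"ry": 0,"rz": 0},{"x": 0,"y": 0,"z": 0.8,"rx": 0,"ry": 0,"rz": 0},{"x": 0,"y": 0,"z": 0.8,"rx": 0,"ry": 0,"rz": 0},{"x": 0,"y": 0,"z": 0.7,"rx": 0,"ry": 0,"rz": 0},{"x": 0,"y": 0,"z": 0,"rx": 0,"ry": 0,"rz": 0},{"x": 0,"y": 0,"z": 0,"rx": 0,"ry": 0,"rz": 0}]}}

```text
clock: 13.25
tool_pos: [0.5042, -0.0484, 0.1877]
orientation: [-180.0, 0.0, 175.7]
force: [-0.5, 0.1, -0.6]
opening: 0.0121
gripper_force: 30.0
```

```bash
python3 - <<'E'
from h import *
w=cv2.resize(cams.snapshot("wrist")[120:250,185:330],None,fx=3.7,fy=3.7,interpolation=cv2.INTER_CUBIC)
t=cv2.resize(cams.snapshot("scene")[120:300,100:320],None,fx=1.2,fy=1.2,interpolation=cv2.INTER_CUBIC)
e=np.zeros((w.shape[0],800,3),'uint8');e[:,:w.shape[1]]=w[:,:]
e[:t.shape[0],w.shape[1]:]=t[:,:800-w.shape[1]]
cv2.imwrite("pics/w3.png",e)
E
```

```text
(no output)
```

View pics/w3.png

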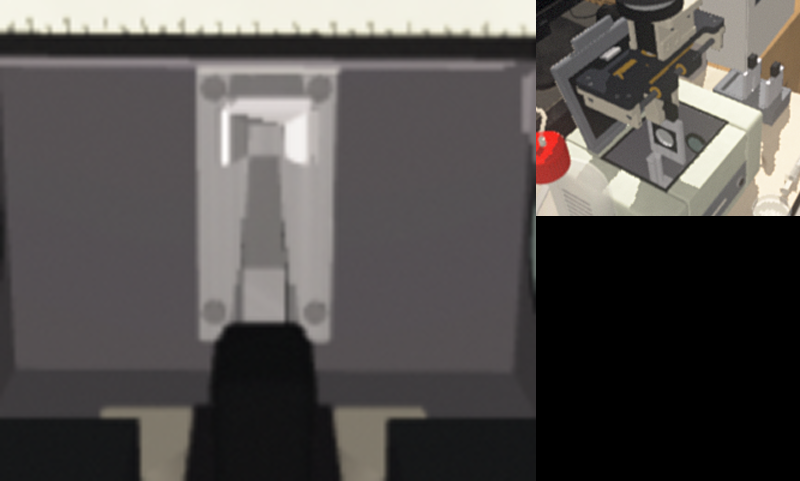

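The slide's lower edge centre (266,156) lines up with the front channel's mouth (222–313, centre 267). I'll insert it now.

{"op": "play_rows", "data": {"motion": [{"x": 0,"y": 0,"z": 0.3,"rx": 0,"ry": 0,"rz": 0},{"x": 0,"y": 0,"z": 0.2,"rx": 0,"ry": 0,"rz": 0},{"x": 0,"y": 0,"z": 0.2,"rx": 0,"ry": 0,"rz": 0},{"x": 0,"y": 0,"z": 0.2,"rx": 0,"ry": 0,"rz": 0},{"x": 0,"y": 0,"z": 0.2,"rx": 0,"ry": 0,"rz": 0},{"x": 0,"y": 0,"z": 0,"rx": 0,"ry": 0,"rz": 0}]}}

```text
clock: 14.1
tool_pos: [0.5037, -0.0478, 0.1593]
orientation: [-180.0, -0.1, 175.7]
force: [0.5, 0.1, 0.1]
opening: 0.0117
gripper_force: 30.0
```

{"op": "play_rows", "data": {"motion": [{"x": 0,"y": 0,"z": 0.2,"rx": 0,"ry": 0,"rz": 0},{"x": 0,"y": 0,"z": 0.2,"rx": 0,"ry": 0,"rz": 0},{"x": 0,"y": 0,"z": 0.2,"rx": 0,"ry": 0,"rz": 0},{"x": 0,"y": 0,"z": 0.2,"rx": 0,"ry": 0,"rz": 0},{"x": 0,"y": 0,"z": 0,"rx": 0,"ry": 0,"rz": 0}]}}

```text
clock: 14.72
tool_pos: [0.5037, -0.0478, 0.1393]
orientation: [-180.0, -0.1, 175.7]
force: [-0.0, -0.3, -1.5]
opening: 0.0118
gripper_force: 30.0
```

{"op": "play_rows", "data": {"motion": [{"x": 0,"y": 0,"z": 0.25,"rx": 0,"ry": 0,"rz": 0},{"x": 0,"y": 0,"z": 0.25,"rx": 0,"ry": 0,"rz": 0},{"x": 0,"y": 0,"z": 0.25,"rx": 0,"ry": 0,"rz": 0},{"x": 0,"y": 0,"z": 0.18,"rx": 0,"ry": 0,"rz": 0},{"x": 0,"y": 0,"z": 0,"rx": 0,"ry": 0,"rz": 0}]}}

```text
clock: 15.35
tool_pos: [0.5037, -0.0479, 0.1161]
orientation: [-180.0, -0.0, 175.7]
force: [0.3, -0.0, -0.6]
opening: 0.0115
gripper_force: 30.0
```

{"op": "play_rows", "data": {"motion": [{"x": 0,"y": 0,"z": 0.06,"rx": 0,"ry": 0,"rz": 0},{"x": 0,"y": 0,"z": 0.06,"rx": 0,"ry": 0,"rz": 0},{"x": 0,"y": 0,"z": 0.02,"rx": 0,"ry": 0,"rz": 0},{"x": 0,"y": 0,"z": 0,"rx": 0,"ry": 0,"rz": 0}]}}

```text
clock: 15.85
tool_pos: [0.5043, -0.0478, 0.1138]
orientation: [180.0, 0.1, 175.7]
force: [-2.0, 0.3, 4.6]
opening: 0.0117
gripper_force: 30.0
```

{"op": "play_rows", "data": {"motion": [{"x": 0,"y": 0,"z": 0,"rx": 0,"ry": 0,"rz": 0},{"x": 0,"y": 0,"z": 0,"rx": 0,"ry": 0,"rz": 0},{"x": 0,"y": 0,"z": 0,"rx": 0,"ry": 0,"rz": 0},{"x": 0,"y": 0,"z": 0,"rx": 0,"ry": 0,"rz": 0}], "fingers": -0.3}}

```text
clock: 16.35
tool_pos: [0.504, -0.0478, 0.113]
orientation: [-180.0, -0.0, 175.7]
force: [0.5, -0.6, 0.0]
opening: 0.0303
gripper_force: 0.0
```

{"op": "play_rows", "data": {"motion": [{"x": 0,"y": 0,"z": -0.3,"rx": 0,"ry": 0,"rz": 0},{"x": 0,"y": 0,"z": -0.5,"rx": 0,"ry": 0,"rz": 0},{"x": 0,"y": 0,"z": -0.8,"rx": 0,"ry": 0,"rz": 0},{"x": 0,"y": 0,"z": -1,"rx": 0,"ry": 0,"rz": 0},{"x": 0,"y": 0,"z": -1,"rx": 0,"ry": 0,"rz": 0},{"x": 0,"y": 0,"z": -1,"rx": 0,"ry": 0,"rz": 0},{"x": 0,"y": 0,"z": -1,"rx": 0,"ry": 0,"rz": 0},{"x": 0,"y": 0,"z": -1,"rx": 0,"ry": 0,"rz": 0},{"x": 0,"y": 0,"z": 0,"rx": 0,"ry": 0,"rz": 0}]}}

```text
clock: 17.48
tool_pos: [0.5051, -0.0477, 0.2812]
orientation: [179.9, 0.3, 175.7]
force: [0.3, 0.5, 0.3]
opening: 0.0306
gripper_force: 0.0
```

```bash
python3 - <<'E'
from h import *
o=ctrl.get_obs();print(o["tool_pos"],o["orientation"],o["joint_pos"])
c,f=K("wrist");im=cams.snapshot("wrist");s=cams.snapshot("scene");cv2.imwrite("pics/s4.png",s)
w=cv2.resize(im[60:260,130:380],None,fx=1.9,fy=1.9,interpolation=cv2.INTER_CUBIC)
t=cv2.resize(s[100:330,80:280],None,fx=1.6,fy=1.6,interpolation=cv2.INTER_CUBIC)
e=np.zeros((max(w.shape[0],t.shape[0]),w.shape[1]+t.shape[1],3),'uint8');e[:w.shape[0],:w.shape[1]]=w;e[:t.shape[0],w.shape[1]:]=t
print(e.shape);cv2.imwrite("pics/w4.png",e)
E
```

```text
[ 0.50506005 -0.04774065  0.28116714] [179.93569384   0.27876997 175.68589801] [ 1.68471891e+01  2.46987568e+00 -1.52073333e+01  4.27472279e-02
 -7.20396096e+01 -1.11174216e+02]
(380, 795, 3)
```

View pics/w4.png

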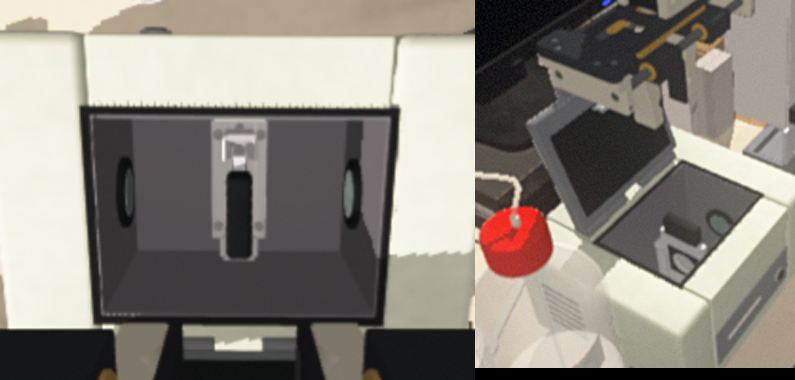

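The film slide stands in both channels: the wrist crop shows the grip at (238,170–260) between the channels, and the scene view shows it upright. The fingers are clear. Next I check the monitor clearance behind the lid and raise the tool.

```bash
python3 - <<'E'
from tri import tri
from h import *
print("led",tri((253,158),(515,64)))
c,f=K("top")
for z in(.15,.3,.4,.5): print(z,atz(c,f,300/1.5625,54/1.5625,z).round(3))
E
```

```text
led (array([ 0.818, -0.353,  0.167]), [np.float64(0.0), np.float64(0.0)])
0.15 [ 0.84  -0.044  0.15 ]
0.3 [ 0.763 -0.074  0.3  ]
0.4 [ 0.711 -0.094  0.4  ]
0.5 [ 0.659 -0.113  0.5  ]
```

{"op": "play_rows", "data": {"motion": [{"x": 0,"y": 0,"z": -1,"rx": 0,"ry": 0,"rz": 0},{"x": 0,"y": 0,"z": -1,"rx": 0,"ry": 0,"rz": 0},{"x": 0,"y": 0,"z": 0,"rx": 0,"ry": 0,"rz": 0}], "fingers": -1}}

```text
clock: 17.95
tool_pos: [0.5045, -0.0478, 0.3293]
orientation: [180.0, 0.1, 175.7]
force: [0.1, -0.5, -0.8]
opening: 0.006
gripper_force: 0.0
```

{"op": "play_rows", "data": {"motion": [{"x": -0.858,"y": 0.019,"z": 0,"rx": 0,"ry": 0,"rz": 0},{"x": -0.858,"y": 0.019,"z": 0,"rx": 0,"ry": 0,"rz": 0},{"x": -0.858,"y": 0.019,"z": 0,"rx": 0,"ry": 0,"rz": 0},{"x": -0.858,"y": 0.019,"z": 0,"rx": 0,"ry": 0,"rz": 0},{"x": -0.858,"y": 0.019,"z": 0,"rx": 0,"ry": 0,"rz": 0},{"x": -0.858,"y": 0.019,"z": 0,"rx": 0,"ry": 0,"rz": 0},{"x": -0.858,"y": 0.019,"z": 0,"rx": 0,"ry": 0,"rz": 0},{"x": 0,"y": 0,"z": 0,"rx": 0,"ry": 0,"rz": 0}]}}

```text
clock: 18.95
tool_pos: [0.6543, -0.0557, 0.3253]
orientation: [-180.0, -0.2, 175.7]
force: [-0.3, 0.2, 0.1]
opening: 0.0007
gripper_force: 0.0
```

{"op": "play_rows", "data": {"motion": [{"x": 0,"y": 0,"z": 0.7,"rx": 0,"ry": 0,"rz": 0},{"x": 0,"y": 0,"z": 0.7,"rx": 0,"ry": 0,"rz": 0},{"x": 0,"y": 0,"z": 0.7,"rx": 0,"ry": 0,"rz": 0},{"x": 0,"y": 0,"z": 0.6,"rx": 0,"ry": 0,"rz": 0},{"x": 0,"y": 0,"z": 0,"rx": 0,"ry": 0,"rz": 0}]}}

```text
clock: 19.58
tool_pos: [0.6532, -0.0558, 0.2589]
orientation: [-180.0, -0.1, 175.7]
force: [-0.4, 0.1, 1.1]
opening: 0.0003
gripper_force: 0.0
```

{"op": "play_rows", "data": {"motion": [{"x": 0.5,"y": 0,"z": 0,"rx": 0,"ry": 0,"rz": 0},{"x": 0.5,"y": 0,"z": 0,"rx": 0,"ry": 0,"rz": 0},{"x": 0.4,"y": 0,"z": 0,"rx": 0,"ry": 0,"rz": 0},{"x": 0.4,"y": 0,"z": 0,"rx": 0,"ry": 0,"rz": 0},{"x": 0.4,"y": 0,"z": 0,"rx": 0,"ry": 0,"rz": 0},{"x": 0.4,"y": 0,"z": 0,"rx": 0,"ry": 0,"rz": 0}]}}

```text
clock: 20.32
tool_pos: [0.5885, -0.0508, 0.2606]
orientation: [180.0, 0.0, 175.7]
force: [1.2, -1.0, 0.2]
opening: 0.0006
gripper_force: 0.4
```

{"op": "play_rows", "data": {"motion": [{"x": 0.4,"y": 0,"z": 0,"rx": 0,"ry": 0,"rz": 0},{"x": 0.4,"y": 0,"z": 0,"rx": 0,"ry": 0,"rz": 0},{"x": 0.4,"y": 0,"z": 0,"rx": 0,"ry": 0,"rz": 0},{"x": 0.4,"y": 0,"z": 0,"rx": 0,"ry": 0,"rz": 0}]}}

```text
clock: 20.82
tool_pos: [0.5485, -0.0478, 0.2604]
orientation: [-180.0, -0.0, 175.7]
force: [1.0, 0.1, 0.4]
opening: 0.0005
gripper_force: 0.3
```

{"op": "play_rows", "data": {"motion": [{"x": 0.4,"y": 0,"z": 0,"rx": 0,"ry": 0,"rz": 0},{"x": 0.4,"y": 0,"z": 0,"rx": 0,"ry": 0,"rz": 0},{"x": 0.4,"y": 0,"z": 0,"rx": 0,"ry": 0,"rz": 0},{"x": 0.4,"y": 0,"z": 0,"rx": 0,"ry": 0,"rz": 0},{"x": 0.4,"y": 0,"z": 0,"rx": 0,"ry": 0,"rz": 0},{"x": 0.4,"y": 0,"z": 0,"rx": 0,"ry": 0,"rz": 0},{"x": 0.4,"y": 0,"z": 0,"rx": 0,"ry": 0,"rz": 0},{"x": 0.4,"y": 0,"z": 0,"rx": 0,"ry": 0,"rz": 0},{"x": 0.4,"y": 0,"z": 0,"rx": 0,"ry": 0,"rz": 0},{"x": 0.3,"y": 0,"z": 0,"rx": 0,"ry": 0,"rz": 0},{"x": 0,"y": 0,"z": 0,"rx": 0,"ry": 0,"rz": 0},{"x": 0,"y": 0,"z": 0,"rx": 0,"ry": 0,"rz": 0},{"x": 0,"y": 0,"z": 0,"rx": 0,"ry": 0,"rz": 0},{"x": 0,"y": 0,"z": 0,"rx": 0,"ry": 0,"rz": 0},{"x": 0,"y": 0,"z": 0,"rx": 0,"ry": 0,"rz": 0},{"x": 0,"y": 0,"z": 0,"rx": 0,"ry": 0,"rz": 0},{"x": 0,"y": 0,"z": 0,"rx": 0,"ry": 0,"rz": 0},{"x": 0,"y": 0,"z": 0,"rx": 0,"ry": 0,"rz": 0}]}}

```text
clock: 23.08
tool_pos: [0.4521, -0.0405, 0.2606]
orientation: [180.0, 0.0, 175.7]
force: [0.1, -0.3, 0.3]
opening: 0.0007
gripper_force: 0.0
```

{"op": "play_rows", "data": {"motion": [{"x": 0,"y": 0,"z": 0,"rx": 0,"ry": 0,"rz": 0},{"x": 0,"y": 0,"z": 0,"rx": 0,"ry": 0,"rz": 0},{"x": 0,"y": 0,"z": 0,"rx": 0,"ry": 0,"rz": 0},{"x": 0,"y": 0,"z": 0,"rx": 0,"ry": 0,"rz": 0},{"x": 0,"y": -0.15,"z": 0.6,"rx": 0,"ry": 0,"rz": 0},{"x": 0,"y": 0,"z": 0.6,"rx": 0,"ry": 0,"rz": 0},{"x": 0,"y": 0,"z": 0.6,"rx": 0,"ry": 0,"rz": 0},{"x": 0,"y": 0,"z": 0.6,"rx": 0,"ry": 0,"rz": 0},{"x": 0,"y": 0,"z": 0.5,"rx": 0,"ry": 0,"rz": 0},{"x": 0,"y": 0,"z": 0.3,"rx": 0,"ry": 0,"rz": 0},{"x": 0,"y": 0,"z": 0.2,"rx": 0,"ry": 0,"rz": 0},{"x": 0,"y": 0,"z": 0,"rx": 0,"ry": 0,"rz": 0}]}}

```text
clock: 24.58
tool_pos: [0.4518, -0.0443, 0.1755]
orientation: [-180.0, -0.0, 175.7]
force: [0.4, 0.3, 1.2]
opening: 0.0004
gripper_force: 0.0
```

{"op": "play_rows", "data": {"motion": [{"x": 0,"y": 0,"z": 0.16,"rx": 0,"ry": 0,"rz": 0},{"x": 0,"y": 0,"z": 0.16,"rx": 0,"ry": 0,"rz": 0},{"x": 0,"y": 0,"z": 0.1,"rx": 0,"ry": 0,"rz": 0},{"x": 0,"y": 0,"z": 0,"rx": 0,"ry": 0,"rz": 0}]}}

```text
clock: 25.08
tool_pos: [0.4517, -0.0443, 0.1651]
orientation: [-180.0, -0.0, 175.7]
force: [-0.4, 0.2, 0.8]
opening: 0.0005
gripper_force: 0.8
```

{"op": "play_rows", "data": {"motion": [{"x": 0,"y": 0,"z": 0.1,"rx": 0,"ry": 0,"rz": 0},{"x": 0,"y": 0,"z": 0.1,"rx": 0,"ry": 0,"rz": 0},{"x": 0,"y": 0,"z": 0,"rx": 0,"ry": 0,"rz": 0}]}}

```text
clock: 25.45
tool_pos: [0.4517, -0.0442, 0.1599]
orientation: [180.0, -0.0, 175.7]
force: [0.1, -0.7, -0.2]
opening: 0.0003
gripper_force: 0.0
```

{"op": "play_rows", "data": {"motion": [{"x": 0,"y": 0,"z": 0.1,"rx": 0,"ry": 0,"rz": 0},{"x": 0,"y": 0,"z": 0.1,"rx": 0,"ry": 0,"rz": 0},{"x": 0,"y": 0,"z": 0,"rx": 0,"ry": 0,"rz": 0}]}}

```text
clock: 25.82
tool_pos: [0.4519, -0.0442, 0.1552]
orientation: [-180.0, 0.0, 175.7]
force: [-1.3, 0.6, 4.6]
opening: 0.0006
gripper_force: 2.1
```

{"op": "play_rows", "data": {"motion": [{"x": 0,"y": 0,"z": 0.08,"rx": 0,"ry": 0,"rz": 0},{"x": 0,"y": 0,"z": 0,"rx": 0,"ry": 0,"rz": 0},{"x": 0,"y": 0,"z": 0,"rx": 0,"ry": 0,"rz": 0}]}}

```text
clock: 26.2
tool_pos: [0.452, -0.0443, 0.1549]
orientation: [-180.0, 0.1, 175.7]
force: [-9.5, 4.0, 21.3]
opening: 0.0005
gripper_force: 11.0
```

The tool stopped firmly at z=0.155 with 21 N, which is the height of the fully shut lid. I'll back off and check by camera.

{"op": "play_rows", "data": {"motion": [{"x": 0,"y": 0,"z": -0.3,"rx": 0,"ry": 0,"rz": 0},{"x": 0,"y": 0,"z": -0.8,"rx": 0,"ry": 0,"rz": 0},{"x": 0,"y": 0,"z": -1,"rx": 0,"ry": 0,"rz": 0},{"x": 0,"y": 0,"z": -1,"rx": 0,"ry": 0,"rz": 0},{"x": 0,"y": 0,"z": -1,"rx": 0,"ry": 0,"rz": 0},{"x": 0,"y": 0,"z": -1,"rx": 0,"ry": 0,"rz": 0},{"x": 0,"y": 0,"z": 0,"rx": 0,"ry": 0,"rz": 0},{"x": 0,"y": 0,"z": 0,"rx": 0,"ry": 0,"rz": 0}]}}

```text
clock: 27.2
tool_pos: [0.4515, -0.0442, 0.2799]
orientation: [180.0, -0.0, 175.7]
force: [0.1, -0.5, 0.2]
opening: 0.0003
gripper_force: 0.0
```

```bash
python3 - <<'E'
from h import *
s=cams.snapshot("scene")
cv2.imwrite("pics/s5.png",cv2.resize(s[110:330,80:370],None,fx=2.7,fy=2.7,interpolation=cv2.INTER_CUBIC))
E
```

```text
(no output)
```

View pics/s5.png

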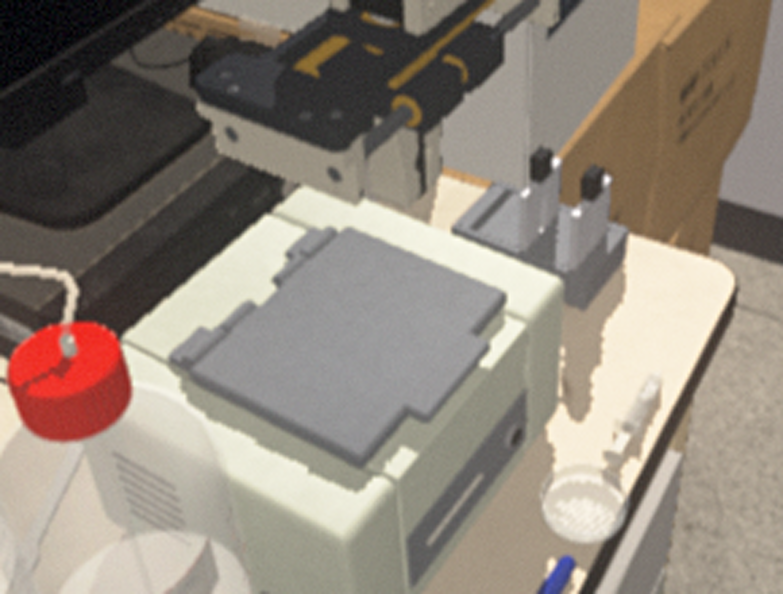

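The crop shows the lid down with its front-left corner at about (363,461), and the two other slides upright in the rack. I'll compare that corner with the predictions for shut and ajar.

```bash
python3 - <<'E'
from h import *
c,f=K("scene"); M=R.from_euler("z",-4.2,degrees=True).as_matrix()
for th in(0,.09):
    for n,r,y in(("frontL",.132,.078),("frontR",.132,-.078),("lipL",.146,.035)):
        out=[]
        for h in(.006,-.006):
            q=M@[-r*np.cos(th),y,r*np.sin(th)+h]+[.568,-.0535,.149]
            out.append(((proj(c,f,q)-[80,110]+.5)*2.7-.5).round(0))
        print(th,n,"top/bottom",*out)
E
```

```text
0 frontL top/bottom [360. 460.] [361. 474.]
0 frontR top/bottom [507. 289.] [507. 303.]
0 lipL top/bottom [425. 417.] [426. 431.]
0.09 frontL top/bottom [357. 445.] [359. 459.]
0.09 frontR top/bottom [506. 275.] [506. 289.]
0.09 lipL top/bottom [424. 401.] [424. 416.]
```

```bash
python3 - <<'E'
import cv2,numpy as np
a=cv2.cvtColor(cv2.imread("pics/s5.png"),cv2.COLOR_BGR2GRAY).astype(int)
for u in(280,340,440): print(u,[(v,int(a[v,u-4:u+5].mean())) for v in range(380,500,4)])
E
```

```text
280 [(380, 148), (384, 149), (388, 148), (392, 150), (396, 150), (400, 150), (404, 150), (408, 149), (412, 141), (416, 122), (420, 106), (424, 105), (428, 125), (432, 151), (436, 154), (440, 153), (444, 152), (448, 150), (452, 169), (456, 218), (460, 236), (464, 234), (468, 235), (472, 234), (476, 234), (480, 234), (484, 233), (488, 231), (492, 232), (496, 230)]
340 [(380, 152), (384, 153), (388, 152), (392, 151), (396, 152), (400, 151), (404, 149), (408, 149), (412, 150), (416, 148), (420, 149), (424, 151), (428, 150), (432, 148), (436, 145), (440, 146), (444, 132), (448, 113), (452, 101), (456, 106), (460, 134), (464, 150), (468, 151), (472, 149), (476, 149), (480, 147), (484, 172), (488, 224), (492, 235), (496, 234)]
440 [(380, 154), (384, 154), (388, 154), (392, 151), (396, 142), (400, 123), (404, 115), (408, 123), (412, 142), (416, 152), (420, 152), (424, 154), (428, 152), (432, 147), (436, 142), (440, 140), (444, 140), (448, 141), (452, 141), (456, 141), (460, 141), (464, 141), (468, 141), (472, 140), (476, 140), (480, 139), (484, 139), (488, 138), (492, 130), (496, 115)]
```

```bash
python3 - <<'E'
from h import *
c,f=K("scene"); M=R.from_euler("z",-4.2,degrees=True).as_matrix()
for th in(0,.09):
    L=[]
    for r in np.linspace(.02,.14,60):
        q=M@[-r*np.cos(th)-.006*np.sin(th),.078,r*np.sin(th)+.006*np.cos(th)]+[.568,-.0535,.149]
        L.append((proj(c,f,q)-[80,110]+.5)*2.7-.5)
    L=np.array(L); print(th,"top edge v at u=220,280,340:",[np.interp(u,L[:,0],L[:,1]).round(1) for u in(220,280,340)])
a=cv2.cvtColor(cv2.imread("pics/s5.png"),cv2.COLOR_BGR2GRAY).astype(int)
for u in (220,250,280,310,340):
    p=a[330:480,u-3:u+4].mean(1); k=np.argmax(p<128); print(u,330+k)
E
```

```text
0 top edge v at u=220,280,340: [np.float64(389.7), np.float64(419.8), np.float64(449.8)]
0.09 top edge v at u=220,280,340: [np.float64(386.4), np.float64(412.1), np.float64(437.8)]
220 335
250 400
280 415
310 430
340 445
```

The lid edge slope of 0.50 matches shut (0.50), not ajar (0.43). I'm handing the job in.

```bash
python3 -c "
from plant import workorder
print(workorder.close_job())"
```

```text
the job is handed in; nothing more can be done
None
```

The job is handed in, with no verdict returned: the reference slide went down both grooves to the bottom and was released, the lid is pressed fully shut past its catch, and the other two slides are still standing in the rack.

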